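Recipe card clip held open

ROBOT

A 7-joint arm with a two-finger parallel gripper is mounted at the origin on the work surface. World frame = base frame: x ahead of the robot, y to its left, z up, the work surface at z = 0. Lengths are in m, angles in degrees, forces in N, time in s.
With the tool pointing down it reaches from about 0.425 to 0.875 m from the base axis. Payload 4.7 kg.
Tool frame: the origin (TCP) lies between the finger pads; the fingertips stand env.finger_overhang ahead of it and the grasp point (between the pads) lies 5 mm behind it (env.finger_overhang is the distance from the TCP to the fingertips, in m); z points along the fingers, y is the line along which they close (so a half turn about z gives the same grasp; the last joint's range is limited). The gripper opens to 87 mm and grips with 3 to 60 N. Pads are 19 mm wide; open, the fingers measure 117 mm over their backs; the gripper's body (75 mm by 190 mm) begins 51 mm behind the grasp point.
Start: joints at [73.344, 18.392, -4.016, 83.108, 1.295, 78.541, -3.26], TCP at [0.195, -0.62, 0.237] pointing down, gripper open.
Joint ranges: [-163.93, 163.93], [-17.29, 119.83], [-79.2, 71.16], [3.27, 140.29], [-89.18, 269.18], [5.43, 117.66], [-154.24, 154.24]. Speed limits (degrees/s): [147.25, 147.25, 180, 180, 180, 180, 180].

INTERFACE

Orientations are given as [roll, pitch, yaw] about the fixed x, y, z axes, in that order (R = Rz(yaw) Ry(pitch) Rx(roll)).
In Python, from cell import telemetry, eyes, env, models gives the robot as it stands. The module is installed in compiled form; this text tells all that it offers.
- The arm moves only by the tool drive_tool, never from a script. Its arguments are lists of equal length, an entry for each row: "angular": the turn, a rotation vector about the tool's x, y, z in rad, a list of three; "delta_pos": the shift along the tool's x, y, z in cm, a list of three; "gripper": the finger opening in cm, from 0 to 8.7. A call has 1 to 20 rows; each row shifts and turns the commanded pose from where the row before left it, along the tool's axes as they then stand; what a row does not reach is not made up. A row lasts 1/10 s, in which the tool goes at most 50 mm and 8.59 degrees, less where a joint would pass 70% of its speed; a pose out of reach is approached as far as the arm can. A call with a gripper value outside its range is refused whole. The fingers move at their own pace and stop on an object; "squeeze" is the grip in N (left out, the last holds). Time passes only in rows, so rows that do not move let the fingers close. It gives the time, the measured TCP pose, the force, the opening and the grip force at its end, in the units of the state.
- telemetry.get_obs(): the state, without advancing time (a new reading comes with each control period).
- eyes.read_camera(name): name is "scene" or "top"; returns a dict with "pixels" (384x512x3 uint8, red, green, blue), "mtx" (3x3 intrinsics, pixels), "D" ([k1, k2, p1, p2, k3] as OpenCV has them; the pictures are not rectified), "origin" and "orientation" of the camera in the world. Camera axes: x right, y down, z forward; pixel columns grow to the right and rows downward; lengths in m; the calibration is good to about 2 mm. A picture is of the moment at which its call begins. There is no depth.
- env.sign_off(): hands the job in; it is judged then, once.
Trained networks look in a picture, given as the dict that the camera call returned (one of the last four; its "shot" number tells which), for a name from the list of things; names that differ only in an ending like _2 or _b are one class to them, and where a whole thing is asked for, a point or a joint stands for the part that bears it (a point fixed in the world has none). Each returns a list of dicts, best first, with "p" (0 to 1); they miss things now and then, are a little off and sometimes report something else, mostly with a low value. They report only what shows in the picture. A call takes as long as a camera call. They do not tell look-alikes from the thing itself.
- models.search_frame(picture, target): "centre" ([column, row] in pixels, amid what is visible of it).
- models.cut_out(picture, target): "pixels" (384x512 bool, what is visible of it) and "centre" ([column, row] in pixels, amid what is visible of it).
The state is a dict: "time_s": time; "qpos": joint angles; "joint_velocities": joint speeds; "effort": joint torques, N m; "tool_pos": TCP position; "tool_rot": TCP orientation; "force": force on the tool from outside, world axes, zero at the start; "wrist_torque": the same for the moment, N m; "grip_width": finger opening in m; "grasp_force": force on a finger pad.
Only numpy, scipy, OpenCV 4.12 (cv2) and the standard library are available. Lean on these libraries where they do the work, as an engineer would, in place of code of your own. Each camera call takes 0.05 s, during which the arm holds its last target. There are 200 camera calls.

TASK

Press the raised lid of the wooden recipe box down until it lies level. Then pick up the steel spring clip by squeezing its two handles so that its jaws gape wide, and bring them around the upright edge of the recipe card that faces the robot, one jaw on each side and both lips well past the edge, without shoving the card or moving the other things on the counter. Finish while holding: keep the clip squeezed wide open around the card edge, touching neither card nor box, and do not let go.

Things in the scene. Friction and masses are not known exactly. Their poses are not given: they have to be found in the camera images.
- recipe_box: wooden recipe box fixed to the counter, 130 (x) x 130 (y) x 50 mm high. Origin: centre of its underside. x points away from the side nearest the robot, y to the left, z up. A solid 25 mm wide rail along its left (+y) side holds the card in a groove; the rest is hollow under the lid
- card: stiff white recipe card fixed upright in the rail, its faces looking to the box's +y and -y: 116 long (box x), 3 thick (box y), its top edge 120 mm above the counter, 70 mm of it showing above the box. Origin: middle of its foot, 45 mm above the counter, at box (0, 52.5) mm; axes as the box's
- card_edge (a point): point on the card's upright edge that faces the robot, in the middle of the thickness and 88 mm above the counter (box coordinates -58, 52.5, 88 mm); axes as the box's: +x runs into the card, y across its thickness
- lid (a joint): tilt of the box lid (rad): 0 = level on the box, growing as the end nearest the robot stands up. Flat pale wooden plate, 125 (x) x 103 (y) x 7 mm, turning about its far bottom edge (box x = 62.5, z = 50 mm); its middle line is at box y = -12.5 mm. The stiff hinge stays where it is left; about 3 N at the near end pushes it down. Level, its top is 57 mm above the counter
- lid_edge (a point): point on the lid's top face, 13 mm from its near end, in the middle of its width: where to press; it moves with the lid
- clip: loose steel spring clip (bulldog type, about 65 g), 95 mm long, 34 mm high as it lies on its side with its hinge axis upright, jaws pointing along +x and handles along -x, all of one height. Origin: on the hinge axis at the underside. This body is the arm on its +y side (a); x and y are this arm's own axes, so as the clip opens by q its middle line turns to -q/2 in this frame
- clip_arm (a joint): opening of the clip (rad): 0 = shut, lips touching; 0.7 = fully open (end stop), lips about 31 mm apart. Squeezing the two handle ends together opens it; the spring takes about 6 N at each handle end to begin and 12 N when fully open, and shuts it when released. The second arm (b, on the -y side) turns by this angle relative to body clip
- tip_a (a point): lip of arm a (upright rod, radius 2.5 mm, 34 mm high), its centre at half height: 45 mm ahead of the hinge axis
- tip_b (a point): lip of arm b, likewise
- handle_a (a point): handle end of arm a (upright rod, radius 5 mm, 34 mm high), its centre at half height: 42 mm behind the hinge axis. Over the two rods the handles measure 54 mm shut and about 23 mm fully open; squeeze along the line joining handle_a and handle_b
- handle_b (a point): handle end of arm b, likewise
- board: round mango-wood rolling board, diameter 200, 18 mm thick, far back; leave alone. Origin: centre of underside
- pin: slim acacia rolling pin, 280 long, diameter 28 mm, on the board; leave alone. Origin: under its middle, length along x
- jar: swing-top glass jar, diameter 84, height 140 mm; leave alone. Origin: centre of underside
- scraper: flat plastic dough scraper, 110 x 70 x 9 mm, lying between the box and the clip; leave alone. Origin: centre of underside
- spoon_rest: low silicone spoon rest, 100 x 66 x 14 mm, lying between the box and the clip, nearer the robot; leave alone. Origin: centre of underside
- mug: mug, diameter 80, height 90 mm; leave alone. Origin: centre of underside
- bowl: bowl, diameter 130, height 55 mm; leave alone. Origin: centre of underside
There are look-alikes about, which are no part of the job. What is meant by the clip is not blue or pink, and is the larger of those in its own colour.

How it is judged:
By the outcome, as a careful person would: the job done as asked, in the order asked, and still so for the second after the job is handed in, while the arm keeps its last pose, push and grip.
It also fails if it takes over 64 s, if anything falls off the work surface, if the arm or the gripper's body presses on something with over 40 N, if the wrist force passes 120 N, or if a joint passes its speed limit or range.

## Working session

There is one attempt and no reset: what is moved stays moved. The work goes in short steps, Python scripts to look and compute and a tool call to move; the robot and the scene stay as the last step left them, time stands still between calls to the robot, and variables do not carry over. Pictures are saved under pics/ and viewed, at most 10 in all, crops included, and the job is handed in when it is done.

Besides the shell and the picture viewer there is one more tool, called as name(argument=value, ...), one argument or row to a line, values as JSON. drive_tool: Moves the arm, as the interface text tells. Its arguments: {"type":"object","properties":{"angular":{"type":"array","items":{"type":"array","items":{"type":"number"}}},"delta_pos":{"type":"array","items":{"type":"array","items":{"type":"number"}}},"gripper":{"type":"array","items":{"type":"number"}},"squeeze":{"type":"number"}},"required":["angular","delta_pos","gripper"]}

```bash
mkdir -p pics; cat > h.py <<'E'
import numpy as np, cv2
from cell import telemetry, eyes, env, models
from scipy.spatial.transform import Rotation as R
def camR(c):
    o=np.array(c["orientation"],float)
    return o if o.shape==(3,3) else (R.from_euler('xyz',o,degrees=True) if o.size==3 else R.from_quat(o)).as_matrix()
def ray(c,px):
    u=cv2.undistortPoints(np.array(px,float).reshape(-1,1,2),c["mtx"],np.array(c["D"],float)).reshape(-1,2)
    return np.c_[u,np.ones(len(u))]@camR(c).T
def atz(c,px,z):
    d=ray(c,px);o=np.array(c["origin"]);return o+d*((z-o[2])/d[:,2])[:,None]
def proj(c,P):
    M=camR(c).T;t=-M@np.array(c["origin"])
    return cv2.projectPoints(np.array(P,float).reshape(-1,1,3),cv2.Rodrigues(M)[0],t,c["mtx"],np.array(c["D"],float))[0].reshape(-1,2)
def save(c,n,crop=None,s=1):
    im=c["pixels"][...,::-1]
    if crop: a,b,x,y=crop; im=im[b:y,a:x]
    cv2.imwrite("pics/"+n,cv2.resize(im,None,fx=s,fy=s,interpolation=cv2.INTER_CUBIC))
E
python3 - <<'E'
from h import *
np.set_printoptions(precision=4,suppress=True)
print(telemetry.get_obs(), env.finger_overhang)
for n in("scene","top"):
    c=eyes.read_camera(n); save(c,n+"0.png",s=1.5); print(n,c["origin"],c["orientation"],c["mtx"].tolist() if hasattr(c["mtx"],'tolist') else c["mtx"])
    for t in("recipe_box","card","lid","clip","scraper","spoon_rest","jar","mug","bowl","board"):
        print(t,[(np.round(d["centre"]).tolist(),round(d["p"],2), np.round(atz(c,d["centre"],0)[0,:2],3).tolist()) for d in models.search_frame(c,t)[:4]])
E
```

```text
{'time_s': 0.0, 'qpos': array([73.3455, 18.4372, -4.0154, 83.1741,  1.2944, 78.5411, -3.2603]), 'joint_velocities': array([-0.0578,  0.0935, -0.0007, -0.0856, -0.0338, -0.0239, -0.1386]), 'effort': array([ -0.0003, -49.1291,  -0.4048, -31.2537,  -0.0643,   0.0435,
         0.0002]), 'tool_pos': array([ 0.1948, -0.6196,  0.2355]), 'tool_rot': array([-179.8928,    0.0052,   17.4637]), 'force': array([ 0.2341, -0.8315, -0.0914]), 'wrist_torque': array([0.0537, 0.0174, 0.0467]), 'grasp_force': 0.0, 'grip_width': 0.08675347611014182} 0.014
scene [ 1.5123 -0.3882  0.6742] [-121.9331   -1.0184   69.2577] [[372.41873832201816, 0.0, 260.4757160211794], [0.0, 372.41873832201816, 193.14510142600216], [0.0, 0.0, 1.0]]
recipe_box [([203.0, 209.0], 0.65, [0.532, -0.201]), ([250.0, 183.0], 0.35, [0.43, -0.003]), ([322.0, 190.0], 0.17, [0.558, 0.216])]
card [([220.0, 190.0], 0.63, [0.439, -0.119]), ([299.0, 239.0], 0.61, [0.773, 0.022])]
lid [([196.0, 200.0], 0.76, [0.475, -0.21])]
clip [([347.0, 176.0], 0.82, [0.498, 0.353]), ([312.0, 177.0], 0.62, [0.463, 0.227]), ([323.0, 188.0], 0.51, [0.547, 0.
[... 639 characters left out ...]
6.0, 205.0], 0.72, [0.566, -0.203])]
card [([301.0, 198.0], 0.74, [0.587, -0.163]), ([316.0, 202.0], 0.42, [0.574, -0.205])]
lid [([323.0, 206.0], 0.87, [0.564, -0.221])]
clip [([118.0, 219.0], 0.84, [0.537, 0.341]), ([161.0, 239.0], 0.7, [0.481, 0.22]), ([166.0, 199.0], 0.57, [0.589, 0.209])]
scraper [([238.0, 201.0], 0.75, [0.582, 0.008]), ([322.0, 205.0], 0.29, [0.567, -0.22])]
spoon_rest [([241.0, 258.0], 0.66, [0.427, 0.003])]
jar [([371.0, 144.0], 0.72, [0.733, -0.361])]
mug [([113.0, 143.0], 0.66, [0.751, 0.36]), ([324.0, 205.0], 0.38, [0.567, -0.225])]
bowl [([400.0, 197.0], 0.77, [0.585, -0.436]), ([170.0, 201.0], 0.7, [0.585, 0.197])]
board [([241.0, 130.0], 0.58, [0.778, -0.001])]
```

View pics/top0.png

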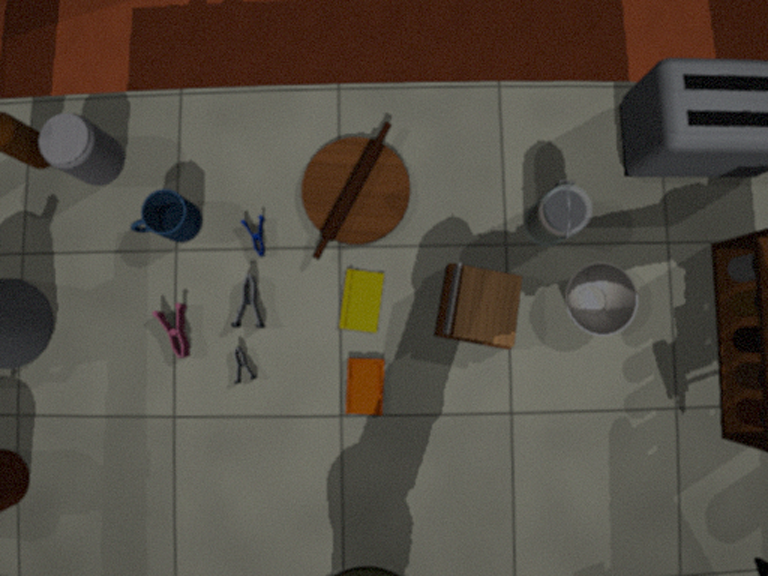

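View pics/scene0.png

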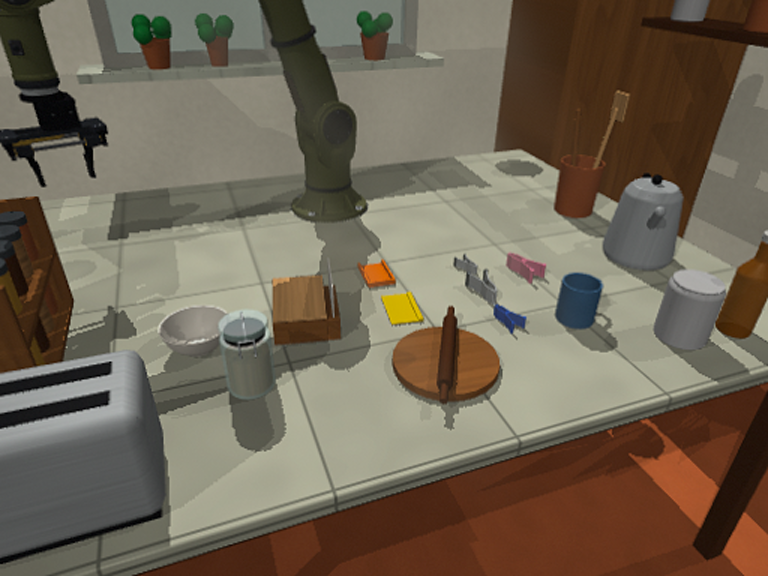

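```bash
python3 - <<'E'
from h import *
c=eyes.read_camera("top"); save(c,"crop0.png",(90,170,200,270),6)
E
```

```text
(no output)
```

View pics/crop0.png

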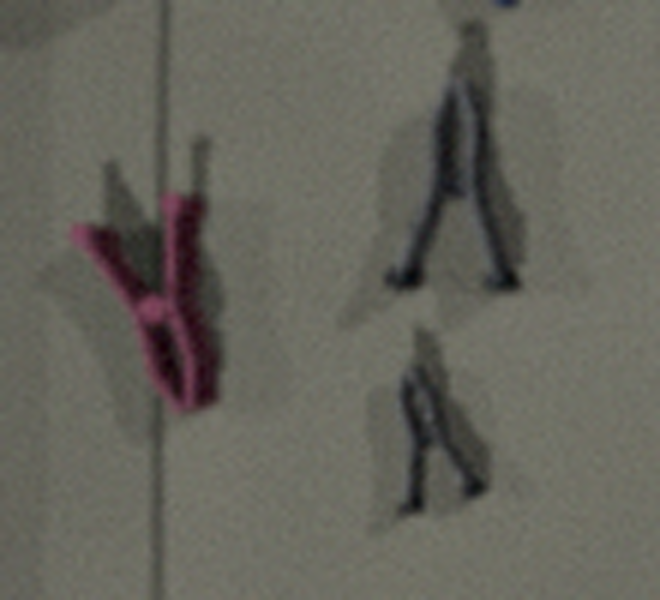

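The possible clips in the top picture are blue (170,154), pink (118,219), large steel (166,199) and small steel (161,239). The large grey one at (166,199) fits: it is neither blue nor pink and is the larger of the grey pair, as the crop confirms. Its jaws point up in the picture (+x) and its handle ends are at about (157,216) and (174,217). The box is at about (316,205), with the card edge-on near column 303.

Next I fit the box and clip poses to the network masks.

```bash
cat > fit.py <<'E'
from h import *
from scipy.optimize import minimize
S=4
def hullmask(c,prisms):
    m=np.zeros((384*S,512*S),np.uint8)
    for P in prisms:
        q=proj(c,P); cv2.fillConvexPoly(m,cv2.convexHull(np.round((q+.5)*S-.5).astype(np.int32)),1)
    return cv2.resize(m.astype(np.float32),(512,384),interpolation=cv2.INTER_AREA)
def box3(x0,x1,y0,y1,z0,z1): return np.array([[x,y,z] for x in(x0,x1) for y in(y0,y1) for z in(z0,z1)],float)
def tf(P,x,y,yaw):
    return P@R.from_euler('z',yaw).as_matrix().T+[x,y,0]
def lidp(q):
    P=box3(-.125,0,-.064,.039,0,.007)
    P=P@R.from_euler('y',q).as_matrix().T   # near end (-x) goes up for +q
    return P+[.0625,0,.05]
def boxparts(p): 
    b=tf(box3(-.065,.065,-.065,.065,0,.05),*p[:3]);k=tf(box3(-.058,.058,.051,.054,.045,.12),*p[:3]);l=tf(lidp(p[3]),*p[:3])
    return b,k,l
def clipparts(p):
    out=[]
    for s in(1,-1):
        r=R.from_euler('z',s*p[3]/2).as_matrix()
        for A,B,ra,rb in(((.045,.0025*s),(.022,.007*s),.0025,.002),((.022,.007*s),(0,.002*s),.002,.003),((0,.002*s),(-.042,.022*s),.003,.005)):
            pts=[[C[0]+rr*np.cos(a),C[1]+rr*np.sin(a),z] for C,rr in((A,ra),(B,rb)) for a in np.arange(0,6.28,.7) for z in(0,.034)]
            out.append(tf(np.array(pts)@r.T,*p[:3]))
    return out
def soft(m): return cv2.GaussianBlur(m.astype(np.float32),(0,0),.8)
def best(c,t,near):
    L=[d for d in models.cut_out(c,t) if np.hypot(*(np.array(d["centre"])-near))<14]
    return L[0] if L else None
def fit(cost,p0,steps):
    p0=np.array(p0,float);sx=np.vstack([p0]+[p0+np.eye(len(p0))[i]*steps[i] for i in range(len(p0))])
    r=minimize(cost,p0,method='Nelder-Mead',options=dict(initial_simplex=sx,maxiter=400,xatol=1e-4,fatol=1e-3));return r.x,r.fun
E
cat > run1.py <<'E'
from fit import *
np.set_printoptions(precision=4,suppress=True)
C={n:eyes.read_camera(n) for n in("scene","top")}
near={"clip":{"scene":(323,188),"top":(166,199)},"card":{"scene":(220,190),"top":(301,198)},"lid":{"scene":(196,200),"top":(323,206)},"recipe_box":{"scene":(203,209),"top":(316,205)}}
M={}
for t in near:
    for n in C:
        d=best(C[n],t,near[t][n])
        if d: M[t,n]=soft(d["pixels"]); print(t,n,round(d["p"],2),d["pixels"].sum())
cl=[n for n in C if("clip",n) in M]
for sel in (cl,)+tuple([n] for n in cl):
    f=lambda p:sum(np.abs(soft(hullmask(C[n],clipparts(p)))-M["clip",n]).sum() for n in sel)
    print("clip",sel,*min((fit(f,[.575,.205,a,.02],[.01,.01,.15,.1]) for a in(-.1,.1)),key=lambda r:r[1]))
def g(p):
    b,k,l=boxparts(p);s=0
    for n in C:
        u=[M[t,n] for t in("recipe_box","card","lid") if(t,n) in M]
        s+=np.abs(soft(hullmask(C[n],[b,k,l]))-np.max(u,0)).sum()
        if("lid",n) in M: s+=np.abs(soft(hullmask(C[n],[l]))-M["lid",n]).sum()*.5
        if("card",n) in M and n=="top": s+=np.abs(soft(hullmask(C[n],[k]))-M["card",n]).sum()*.5
    return s
p,v=min((fit(g,[.57,-.205,-.1,q],[.01,.01,.1,.1]) for q in(.15,.4)),key=lambda r:r[1]);print("box",p,v)
pc=fit(lambda p:sum(np.abs(soft(hullmask(C[n],clipparts(p)))-M["clip",n]).sum() for n in cl),[.575,.205,0,.02],[.01,.01,.15,.1])[0]
ims=[]
for n in C:
    im=cv2.resize(C[n]["pixels"][...,::-1],None,fx=4,fy=4,interpolation=cv2.INTER_CUBIC)
    for P,col in [(q,(0,255,255)) for q in clipparts(pc)]+list(zip(boxparts(p),((0,0,255),(255,255,0),(0,255,0)))):
        cv2.polylines(im,[cv2.convexHull(np.round((proj(C[n],P)+.5)*4).astype(np.int32))],True,col,1)
    x0,y0=(130,130) if n=="top" else (160,120)
    ims.append(cv2.resize(im[y0*4:(y0+125)*4,x0*4:(x0+230)*4],(552,300)))
cv2.imwrite("pics/fit1.png",np.vstack(ims))
np.save("box.npy",p);np.save("clip.npy",pc)
E
python3 run1.py
```

```text
clip scene 0.51 286
clip top 0.68 282
card top 0.61 126
lid scene 0.98 1024
lid top 0.55 2025
recipe_box scene 0.84 1947
recipe_box top 0.92 2650
clip ['scene', 'top'] [ 0.5866  0.2025  0.0088 -0.0358] 166.73135375976562
clip ['scene'] [ 0.5894  0.1997 -0.0075  0.0276] 29.283416748046875
clip ['top'] [ 0.5865  0.2037 -0.031  -0.0558] 124.27590942382812
box [ 0.5699 -0.2042 -0.202   0.1761] 253.7609100341797
```

View pics/fit1.png

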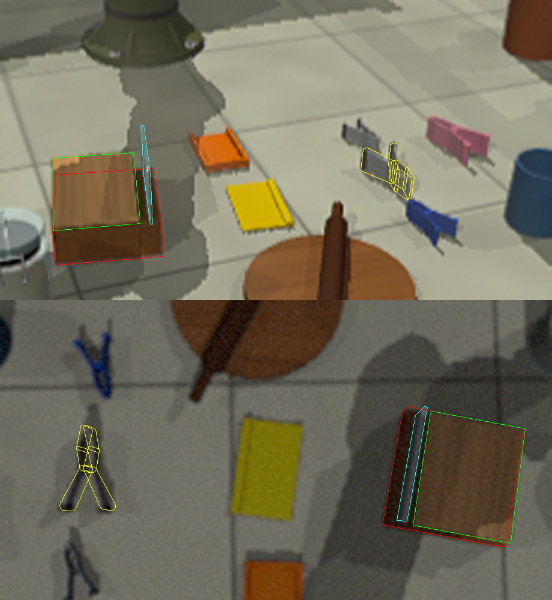

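The fit is good. The box is at (0.570, -0.204) with yaw -11.6° and lid tilt about 0.18 rad. The clip hinge is at about (0.587, 0.203), pointing along +x. I'll go above the lid press point (0.519, -0.2065) and turn the tool so the gripper's long side runs along box x, away from the card.

drive_tool(
  angular=[
    [0,0,0],
    [0,0,0],
    [0,0,0],
    [0,0,0],
    [0,0,0],
    [0,0,0],
    [0,0,0],
    [0,0,0],
    [0,0,0],
    [0,0,0],
    [0,0,0],
    [0,0,0],
    [0,0,0],
    [0,0,0],
    [0,0,-0.1],
    [0,0,-0.1],
    [0,0,-0.1],
    [0,0,-0.1],
    [0,0,-0.1],
    [0,0,-0.1],
  ],
  delta_pos=[
    [3.09,-2.12,0],
    [3.09,-2.12,0],
    [3.09,-2.12,0],
    [3.09,-2.12,0],
    [3.09,-2.12,0],
    [3.09,-2.12,0],
    [3.09,-2.12,0],
    [3.09,-2.12,0],
    [3.09,-2.12,0],
    [3.09,-2.12,0],
    [3.09,-2.12,0],
    [3.09,-2.12,0],
    [3.09,-2.12,0],
    [3.09,-2.12,0],
    [0,0,0],
    [0,0,0],
    [0,0,0],
    [0,0,0],
    [0,0,0],
    [0,0,0],
  ],
  gripper=[0,0,0,0,0,0,0,0,0,0,0,0,0,0,0,0,0,0,0,0],
  squeeze=5,
)

```text
time_s: 3.65
tool_pos: [0.5187, -0.2071, 0.2367]
tool_rot: [180.0, 0.0, 52.1]
force: [-0.4, 0.1, -0.3]
grip_width: 0.0002
grasp_force: 0.0
```

drive_tool(
  angular=[
    [0,0,-0.1],
    [0,0,-0.1],
    [0,0,-0.1],
    [0,0,-0.1],
    [0,0,-0.065],
    [0,0,0],
    [0,0,0],
    [0,0,0],
  ],
  delta_pos=[
    [0,0,0],
    [0,0,0],
    [0,0,0],
    [0,0,0],
    [0,0,0],
    [0,0,0],
    [0,0,0],
    [0,0,0],
  ],
  gripper=[0,0,0,0,0,0,0,0],
)

```text
time_s: 4.45
tool_pos: [0.5186, -0.2072, 0.2366]
tool_rot: [180.0, 0.0, 78.4]
force: [-0.4, -0.3, 0.2]
grip_width: 0.0002
grasp_force: 0.0
```

drive_tool(
  angular=[
    [0,0,0],
    [0,0,0],
    [0,0,0],
    [0,0,0],
    [0,0,0],
    [0,0,0],
    [0,0,0],
    [0,0,0],
    [0,0,0],
    [0,0,0],
    [0,0,0],
    [0,0,0],
    [0,0,0],
    [0,0,0],
  ],
  delta_pos=[
    [0,0,2],
    [0,0,3],
    [0,0,3],
    [0,0,3],
    [0,0,2],
    [0,0,0.5],
    [0,0,0.5],
    [0,0,0.5],
    [0,0,0.5],
    [0,0,0.5],
    [0,0,0.4],
    [0,0,0.4],
    [0,0,0.2],
    [0,0,0],
  ],
  gripper=[0,0,0,0,0,0,0,0,0,0,0,0,0,0],
)

```text
time_s: 5.85
tool_pos: [0.5188, -0.2072, 0.0715]
tool_rot: [180.0, 0.0, 78.5]
force: [0.4, -0.1, -0.3]
grip_width: 0.0006
grasp_force: 0.1
```

drive_tool(
  angular=[
    [0,0,0],
    [0,0,0],
    [0,0,0],
    [0,0,0],
    [0,0,0],
  ],
  delta_pos=[
    [0,0,0.1],
    [0,0,0.1],
    [0,0,0.1],
    [0,0,0.1],
    [0,0,0],
  ],
  gripper=[0,0,0,0,0],
)

```text
time_s: 6.35
tool_pos: [0.5189, -0.2072, 0.0709]
tool_rot: [-180.0, 0.1, 78.5]
force: [-9.8, 2.4, 23.8]
grip_width: 0.0005
grasp_force: 11.8
```

drive_tool(
  angular=[
    [0,0,0],
    [0,0,0],
    [0,0,0],
    [0,0,0],
    [0,0,0],
    [0,0,0],
    [0,0,0],
    [0,0,0],
    [0,0,0],
    [0,0,0],
    [0,0,0],
    [0,0,0],
    [0,0,0],
    [0,0,0],
    [0,0,0],
    [0,0,0],
    [0,0,0],
  ],
  delta_pos=[
    [0,0,-1],
    [0,0,-3],
    [0,0,-3],
    [0,0,-3],
    [0,0,-2.5],
    [3.7,-0.52,0],
    [3.7,-0.52,0],
    [3.7,-0.52,0],
    [3.7,-0.52,0],
    [3.7,-0.52,0],
    [3.7,-0.52,0],
    [3.7,-0.52,0],
    [3.7,-0.52,0],
    [3.7,-0.52,0],
    [3.7,-0.52,0],
    [3.7,-0.52,0],
    [0,0,0],
  ],
  gripper=[0,0,0,0,0,0,0,0,0,0,7,7,7,7,7,7,7],
)

```text
time_s: 8.05
tool_pos: [0.5424, 0.2105, 0.1927]
tool_rot: [-180.0, -0.3, 79.0]
force: [-0.5, 0.6, 0.6]
grip_width: 0.0483
grasp_force: 0.0
```

drive_tool(
  angular=[
    [0,0,-0.1],
    [0,0,-0.1],
    [0,0,-0.1],
    [0,0,-0.1],
    [0,0,-0.1],
    [0,0,-0.1],
    [0,0,-0.1],
    [0,0,-0.1],
    [0,0,-0.1],
    [0,0,-0.1],
    [0,0,-0.1],
    [0,0,-0.1],
    [0,0,-0.1],
    [0,0,-0.1],
    [0,0,-0.1],
    [0,0,-0.1],
    [0,0,-0.1],
    [0,0,-0.07],
    [0,0,0],
    [0,0,0],
  ],
  delta_pos=[
    [0,0,0],
    [0,0,0],
    [0,0,0],
    [0,0,0],
    [0,0,0],
    [0,0,0],
    [0,0,0],
    [0,0,0],
    [0,0,0],
    [0,0,0],
    [0,0,0],
    [0,0,0],
    [0,0,0],
    [0,0,0],
    [0,0,0],
    [0,0,0],
    [0,0,0],
    [0,0,0],
    [0,0,0],
    [0,0,0],
  ],
  gripper=[7,7,7,7,7,7,7,7,7,7,7,7,7,7,7,7,7,7,7,7],
)

```text
time_s: 10.05
tool_pos: [0.544, 0.2027, 0.1923]
tool_rot: [180.0, -0.0, 179.8]
force: [0.3, -0.4, -0.1]
grip_width: 0.0702
grasp_force: 0.0
```

```bash
python3 - <<'E'
from fit import *
np.set_printoptions(precision=4,suppress=True)
print({k:telemetry.get_obs()[k] for k in("qpos","tool_pos","tool_rot","time_s")})
c=eyes.read_camera("scene");t=eyes.read_camera("top")
p0=np.load("box.npy")
L={n:best(x,"lid",w) for n,x,w in(("scene",c,(196,202)),("top",t,(323,206)))}
for n,x in(("scene",c),("top",t)):
  if L[n]:
    m=soft(L[n]["pixels"])
    print(n,[(q,round(float(np.abs(soft(hullmask(x,[boxparts([*p0[:3],q])[2]]))-m).sum()))) for q in(0,.05,.1,.18)])
ims=[]
for x,(a,b) in((c,(160,130)),(t,(140,130))):
    im=x["pixels"][...,::-1][b:b+100,a:a+200];ims.append(cv2.resize(im,(600,300),interpolation=cv2.INTER_CUBIC))
cv2.imwrite("pics/chk2.png",np.vstack(ims))
E
```

```text
{'qpos': array([ 28.0472,  22.4633, -62.9729,  95.1373,  20.6112,  75.1875,
        51.2217]), 'tool_pos': array([0.544 , 0.2027, 0.1923]), 'tool_rot': array([179.9989,  -0.0025, 179.7683]), 'time_s': 10.05}
scene [(0, 49), (0.05, 95), (0.1, 145), (0.18, 230)]
top [(0, 86), (0.05, 99), (0.1, 125), (0.18, 189)]
```

View pics/chk2.png

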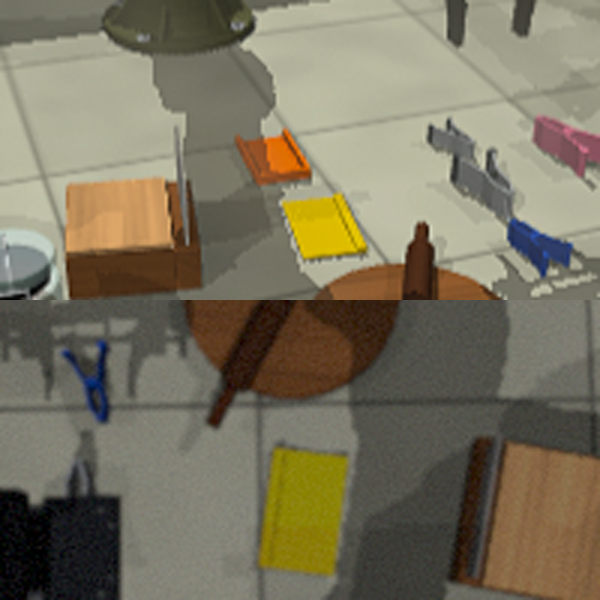

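The lid is level: the tilt-0 outline matches best in both views. The gripper is over the handles with the scene undisturbed, so I'll descend and squeeze.

drive_tool(
  angular=[
    [0,0,0],
    [0,0,0],
    [0,0,0],
    [0,0,0],
    [0,0,0],
    [0,0,0],
    [0,0,0],
    [0,0,0],
    [0,0,0],
    [0,0,0],
    [0,0,0],
    [0,0,0],
  ],
  delta_pos=[
    [0.1,0,1.5],
    [0,0,3],
    [0,0,3],
    [0,0,3],
    [0,0,2],
    [0,0,1.5],
    [0,0,1.2],
    [0,0,0.8],
    [0,0,0.6],
    [0,0,0.5],
    [0,0,0.3],
    [0,0,0],
  ],
  gripper=[7,7,7,7,7,7,7,7,7,7,7,7],
)

```text
time_s: 11.45
tool_pos: [0.5429, 0.203, 0.0185]
tool_rot: [-180.0, 0.0, 179.9]
force: [-0.1, -0.3, -0.5]
grip_width: 0.0702
grasp_force: 0.0
```

drive_tool(
  angular=[
    [0,0,0],
    [0,0,0],
    [0,0,0],
    [0,0,0],
    [0,0,0],
    [0,0,0],
    [0,0,0],
    [0,0,0],
    [0,0,0],
    [0,0,0],
    [0,0,0],
    [0,0,0],
  ],
  delta_pos=[
    [0,0,0],
    [0,0,0],
    [0,0,0],
    [0,0,0],
    [0,0,0],
    [0,0,0],
    [0,0,0],
    [0,0,0],
    [0,0,0],
    [0,0,0],
    [0,0,0],
    [0,0,0],
  ],
  gripper=[6,5.5,5,4.5,4,3.5,3,2.5,2,1.5,1.5,1.5],
  squeeze=28,
)

```text
time_s: 12.65
tool_pos: [0.5431, 0.2033, 0.0188]
tool_rot: [180.0, 0.0, 179.9]
force: [-0.2, 0.2, 4.9]
grip_width: 0.0211
grasp_force: 28.0
```

drive_tool(
  angular=[
    [0,0,0],
    [0,0,0],
    [0,0,0],
    [0,0,0],
    [0,0,0],
    [0,0,0],
    [0,0,0],
    [0,0,0],
  ],
  delta_pos=[
    [0,0,-0.5],
    [0,0,-1],
    [0,0,-2],
    [0,0,-3],
    [0,0,-3],
    [0,0,-3],
    [0,0,-2],
    [0,0,0],
  ],
  gripper=[1.5,1.5,1.5,1.5,1.5,1.5,1.5,1.5],
)

```text
time_s: 13.45
tool_pos: [0.5444, 0.2039, 0.1668]
tool_rot: [179.9, 0.3, 179.9]
force: [-0.2, 0.1, -0.5]
grip_width: 0.0216
grasp_force: 28.0
```

```bash
python3 - <<'E'
from fit import *
ims=[]
for n in("scene","top"):
    c=eyes.read_camera(n)
    d=[(np.round(x["centre"]).tolist(),round(x["p"],2)) for x in models.search_frame(c,"clip")];print(n,d)
    P=telemetry.get_obs()["tool_pos"]+[0.045,0,0]
    u,v=np.round(proj(c,P)[0]).astype(int);print(u,v)
    im=c["pixels"][...,::-1][v-30:v+30,u-50:u+50];ims.append(cv2.resize(im,None,fx=5,fy=5,interpolation=cv2.INTER_CUBIC))
cv2.imwrite("pics/held.png",np.vstack(ims)); print(telemetry.get_obs())
E
```

```text
scene [([347.0, 176.0], 0.61), ([339.0, 212.0], 0.59), ([330.0, 151.0], 0.55), ([311.0, 175.0], 0.53)]
329 152
top [([152.0, 188.0], 0.49), ([172.0, 157.0], 0.48), ([162.0, 242.0], 0.43), ([237.0, 201.0], 0.18)]
151 196
{'time_s': 13.65, 'qpos': array([ 27.28344578,  23.89750838, -62.09908245,  97.35652624,
        22.04964814,  72.36825649,  50.20127275]), 'joint_velocities': array([-0.21617444,  0.42793501,  0.07753554,  0.09509019,  0.05294978,
        0.13087952,  0.06662532]), 'effort': array([-3.37043137e-02, -3.65096354e+01, -1.15387228e+01, -2.89408600e+01,
        5.91385004e-03,  4.61888162e-02,  1.08599090e-04]), 'tool_pos': array([0.54206192, 0.20239295, 0.16218409]), 'tool_rot': array([-1.79940010e+02, -1.20111065e-01,  1.79886307e+02]), 'force': array([ 0.03788104, -0.54129032, -1.08880205]), 'wrist_torque': array([ 0.10334118, -0.11201627, -0.00410801]), 'grasp_force': 27.998777157627046, 'grip_width': 0.02095830087664272}
```

View pics/held.png

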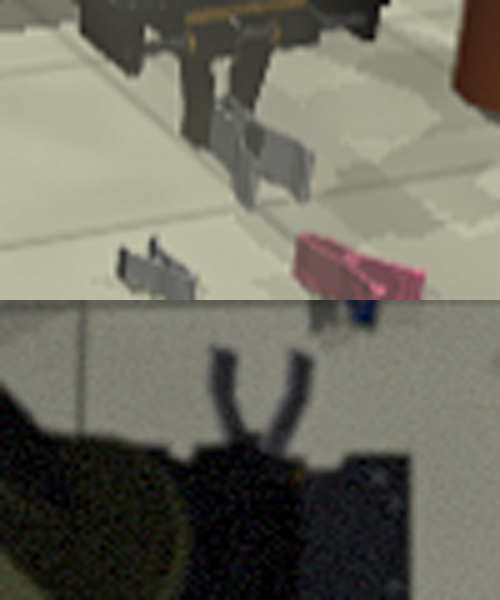

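```bash
cat > tips.py <<'E'
from fit import *
np.set_printoptions(precision=4,suppress=True)
c=eyes.read_camera("top");T=telemetry.get_obs()["tool_pos"]
print(T, atz(c,[[145.4,176],[161.4,176.4]],T[2]+.0155)-T)
s=eyes.read_camera("scene"); 
def parts(p): # x,y,yaw,z hinge bottom, pitch
    pp=clipparts([0,0,0,.7]);r=R.from_euler('zy',[p[2],p[4]]).as_matrix()
    return [np.array(q)@r.T+[p[0],p[1],p[3]] for q in pp]
ms=best(s,"clip",(330,151));mt=best(c,"clip",(152,188))
jaw=lambda P:[P[i] for i in(0,1,3,4)]
for nm,L in(("both",[(s,ms),(c,mt)]),("scene",[(s,ms)])):
    f=lambda p:sum(np.abs(soft(hullmask(k,jaw(parts(p)) if k is c else parts(p)[:5]+parts(p)[:1]))-soft(m["pixels"])).sum() for k,m in L if m)+2e3*(p[4]**2)
    x,v=fit(f,[T[0]+.047,T[1],0,T[2]-.0185,0],[.008,.008,.1,.01,.1]);print(nm,x,v,x[:2]-T[:2],x[3]-T[2])
E
python3 tips.py
```

```text
[0.542  0.2025 0.1621] [[ 0.09    0.0082  0.0155]
 [ 0.0883 -0.0289  0.0155]]
both [0.5879 0.1966 0.0179 0.1444 0.0206] 135.45846161966057 [ 0.0459 -0.0059] -0.01770265018039019
scene [ 0.5912  0.1939 -0.0079  0.1447  0.0039] 33.65226161762378 [ 0.0492 -0.0086] -0.017374474657219197
```

The clip is held wide open. Relative to the TCP, the lip midpoint is about 89 mm ahead and 10 mm toward -y, with a small yaw error. Backing off straight from the card would leave reach, so I'll carry it above the card edge, check, then lower it around the edge.

drive_tool(
  angular=[
    [0,0,0],
    [0,0,0],
    [0,0,0],
    [0,0,0],
    [0,0,0],
    [0,0,0],
    [0,0,0],
    [0,0,0],
    [0,0,0],
    [0,0,0],
    [0,0,0],
    [0,0,0],
    [0,0,0],
    [0,0,0.05],
    [0,0,0.05],
    [0,0,0.05],
    [0,0,0],
    [0,0,0],
  ],
  delta_pos=[
    [0,0,-1],
    [0.4,-1.5,-0.8],
    [0.75,-2.8,0],
    [0.75,-2.8,0],
    [0.75,-2.8,0],
    [0.75,-2.8,0],
    [0.75,-2.8,0],
    [0.75,-2.8,0],
    [0.75,-2.8,0],
    [0.75,-2.8,0],
    [0.75,-2.8,0],
    [0.75,-2.8,0],
    [0.72,-2.9,0],
    [0,0,0],
    [0,0,0],
    [0,0,0],
    [0,0,0],
    [0,0,0],
  ],
  gripper=[1.5,1.5,1.5,1.5,1.5,1.5,1.5,1.5,1.5,1.5,1.5,1.5,1.5,1.5,1.5,1.5,1.5,1.5],
)

```text
time_s: 15.65
tool_pos: [0.4563, -0.1205, 0.1819]
tool_rot: [-180.0, 0.0, 171.4]
force: [-0.1, 0.5, -1.6]
grip_width: 0.0209
grasp_force: 28.0
```

```bash
cat > look.py <<'E'
from fit import *
import sys
np.set_printoptions(precision=4,suppress=True)
o=telemetry.get_obs();T=o["tool_pos"];print(o["qpos"],T,o["tool_rot"],o["grip_width"],o["force"])
p=np.load("box.npy");p[3]=0;ims=[]
e=tf(np.array([[-.058,.0525,.088]]),*p[:3])[0]; print("edge",e)
for n in("scene","top"):
    c=eyes.read_camera(n);print([(np.round(x["centre"]).tolist(),round(x["p"],2)) for x in models.search_frame(c,"clip")])
    im=cv2.resize(c["pixels"][...,::-1],None,fx=6,fy=6,interpolation=cv2.INTER_CUBIC)
    for P,col in zip(boxparts(p),((0,0,255),(255,255,0),(0,255,0))):
        cv2.polylines(im,[cv2.convexHull(np.round((proj(c,P)+.5)*6).astype(np.int32))],True,col,1)
    u,v=np.round(proj(c,e+[.02,0,0])[0]).astype(int);print(n,"crop origin",u-60,v-25)
    ims.append(im[(v-25)*6:(v+25)*6,(u-60)*6:(u+60)*6])
cv2.imwrite("pics/"+sys.argv[1],np.vstack(ims))
E
python3 look.py above.png
```

```text
[ 71.7754   1.0644 -59.847  110.0614   1.007   69.3857  92.988 ] [ 0.4563 -0.1205  0.1819] [-179.9766    0.0197  171.4096] 0.020854743456365257 [-0.113   0.5364 -1.5884]
edge [ 0.5237 -0.1411  0.088 ]
[([341.0, 214.0], 0.78), ([219.0, 149.0], 0.76), ([348.0, 174.0], 0.6), ([312.0, 174.0], 0.54)]
scene crop origin 161 159
[([117.0, 220.0], 0.74), ([173.0, 155.0], 0.6), ([162.0, 239.0], 0.59), ([296.0, 228.0], 0.52), ([237.0, 128.0], 0.38)]
top crop origin 237 188
```

View pics/above.png

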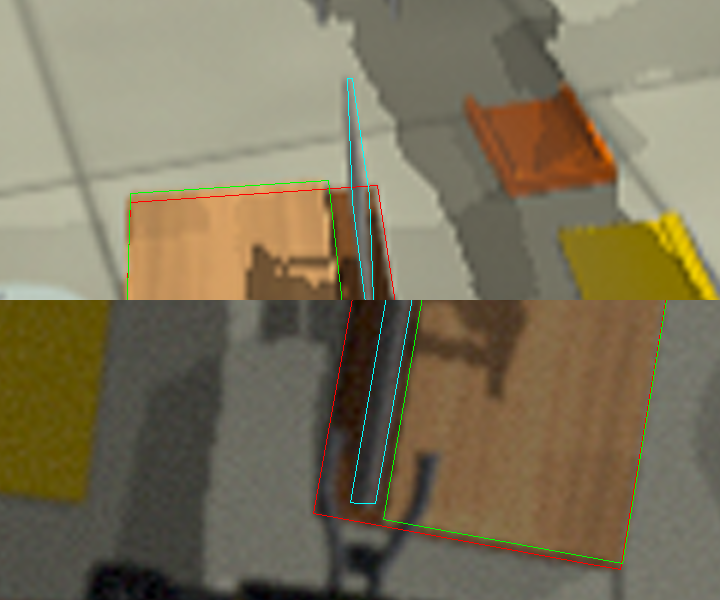

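```bash
python3 - <<'E'
from fit import *
np.set_printoptions(precision=4,suppress=True)
c=eyes.read_camera("top");T=telemetry.get_obs()["tool_pos"];p=np.load("box.npy")
W=atz(c,[[292.8,210],[307.8,213.8]],T[2]+.0155)
r=R.from_euler('z',-p[2]).as_matrix()
print(W,((W-[p[0],p[1],0])@r.T)*1000)
s=eyes.read_camera("scene");ms=best(s,"clip",(219,149))
def parts(q,open=.7):
    rr=R.from_euler('z',q[2]).as_matrix();return [np.array(k)@rr.T+[q[0],q[1],q[3]] for k in clipparts([0,0,0,open])]
sel=lambda P:[P[i] for i in(0,1,2,3,4)]
mt=best(c,"clip",(296,228))
for L in([(s,ms)],[(s,ms),(c,mt)]):
    f=lambda q:sum(np.abs(soft(hullmask(k,sel(parts(q))))-soft(m["pixels"])).sum() for k,m in L)
    x,v=fit(f,[T[0]+.046,T[1]-.012,-.22,T[2]-.0185],[.008,.008,.1,.01])
    tips=np.array([[.0423+.0009,.0178*k,0] for k in(1,-1)])@R.from_euler('z',x[2]).as_matrix().T+[x[0],x[1],0]
    print(x,v,((tips-[p[0],p[1],0])@r.T)*1000)
E
```

```text
[[ 0.5487 -0.1212  0.1971]
 [ 0.5398 -0.1538  0.1971]] [[-37.4904  77.0543 197.0607]
 [-39.6508  43.3132 197.0607]]Traceback (most recent call last):
  File "<stdin>", line 14, in <module>
  File "fit.py", line 33, in fit
    r=minimize(cost,p0,method='Nelder-Mead',options=dict(initial_simplex=sx,maxiter=400,xatol=1e-4,fatol=1e-3));return r.x,r.fun
    res = _minimize_neldermead(fun, x0, args, callback, bounds=bounds,
                               **options)
    fsim[k] = func(sim[k])
              ~~~~^^^^^^^^
    fx = function(np.copy(x), *(wrapper_args + args))
  File "<stdin>", line 13, in <lambda>
  File "<stdin>", line 13, in <genexpr>
TypeError: 'NoneType' object is not subscriptable
```

```bash
cat > fit3.py <<'E'
from fit import *
import sys
np.set_printoptions(precision=4,suppress=True)
T=telemetry.get_obs()["tool_pos"];p=np.load("box.npy");r=R.from_euler('z',-p[2]).as_matrix()
D=[]
for n,w in(("scene",eval(sys.argv[1])),("top",eval(sys.argv[2]))):
    for k in range(3):
        c=eyes.read_camera(n);m=best(c,"clip",w)
        if m: D.append((n,c,m));print(n,m["p"],m["pixels"].sum(),m["centre"]);break
def parts(q):
    rr=R.from_euler('z',q[2]).as_matrix();return [np.array(k)@rr.T+[q[0],q[1],T[2]-.0185] for k in clipparts([0,0,0,.7])]
sel=lambda P,n:[P[i] for i in((0,1,2,3,4) if n=="scene" else (0,1,3,4))]
for L in [[d] for d in D]+[D]:
    f=lambda q:sum(np.abs(soft(hullmask(k,sel(parts(q),n)))-soft(m["pixels"])).sum() for n,k,m in L)+1e3*((q[2]+.2)/.15)**2*.02
    x,v=fit(f,[T[0]+.046,T[1]-.012,-.2],[.008,.008,.1])
    tips=np.array([[.0432,.0178*k,0] for k in(1,-1)])@R.from_euler('z',x[2]).as_matrix().T+[x[0],x[1],0]
    print([d[0] for d in L],x,v,((tips-[p[0],p[1],0])@r.T)[:,:2]*1000)
E
python3 fit3.py "(219,149)" "(296,228)"
```

```text
scene 0.77 135 [220.1, 148.4]
top 0.51 97 [297.3, 230.9]
['scene'] [ 0.4998 -0.1339 -0.1637] 66.91450324343276 [[-40.3188  74.236 ]
 [-38.956   38.6621]]
['top'] [ 0.4966 -0.1279 -0.2044] 114.104065178181 [[-43.9116  77.7044]
 [-43.9978  42.1045]]
['scene', 'top'] [ 0.4959 -0.1305 -0.1424] 188.58755816933234 [[-45.2408  77.6241]
 [-43.1201  42.0874]]
```

drive_tool(
  angular=[
    [0,0,0],
    [0,0,0],
    [0,0,0],
    [0,0,0],
  ],
  delta_pos=[
    [-0.3,-0.55,1],
    [0,0,1],
    [0,0,1],
    [0,0,0],
  ],
  gripper=[1.5,1.5,1.5,1.5],
)

```text
time_s: 16.75
tool_pos: [0.4568, -0.1261, 0.1495]
tool_rot: [179.9, -0.2, 171.3]
force: [0.5, -0.1, -0.9]
grip_width: 0.0214
grasp_force: 28.0
```

```bash
python3 fit3.py "(219,158)" "(299,225)"; python3 look.py above2.png
```

```text
scene 0.51 203 [220.0, 160.4]
top 0.43 161 [295.0, 224.4]
['scene'] [ 0.5009 -0.1368 -0.2015] 34.75782804095314 [[-37.9322  69.9644]
 [-37.9142  34.3644]]
['top'] [ 0.5002 -0.1357 -0.1729] 52.67746099576604 [[-39.4087  72.1712]
 [-38.3716  36.5863]]
['scene', 'top'] [ 0.4996 -0.1354 -0.2038] 103.88613233352469 [[-39.4586  71.0356]
 [-39.5226  35.4356]]
[ 70.8171   4.6207 -59.9059 111.7318   4.3757  65.9904  90.5308] [ 0.4584 -0.1265  0.1517] [-179.9995    0.0192  171.3206] 0.02127322404241169 [-0.6626 -0.0173 -0.68  ]
edge [ 0.5237 -0.1411  0.088 ]
[([309.0, 176.0], 0.66), ([340.0, 212.0], 0.64), ([220.0, 158.0], 0.6), ([350.0, 178.0], 0.52), ([211.0, 162.0], 0.49)]
scene crop origin 161 159
[([117.0, 218.0], 0.8), ([170.0, 157.0], 0.72), ([302.0, 226.0], 0.66), ([162.0, 241.0], 0.59)]
top crop origin 237 188
```

View pics/above2.png

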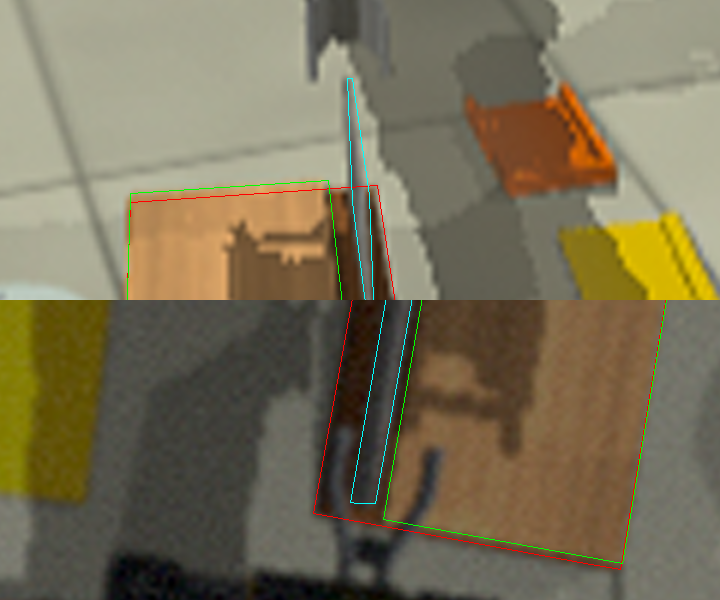

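Both cameras now agree: the lips straddle the card centrally (mid box y about 53 mm) and reach about 19 mm past the edge. Lowering.

drive_tool(
  angular=[
    [0,0,0],
    [0,0,0],
    [0,0,0],
    [0,0,0],
    [0,0,0],
    [0,0,0],
    [0,0,0],
    [0,0,0],
    [0,0,0],
    [0,0,0],
    [0,0,0],
    [0,0,0],
  ],
  delta_pos=[
    [0,0,0.4],
    [0,0,0.7],
    [0,0,0.7],
    [0,0,0.7],
    [0,0,0.7],
    [0,0,0.7],
    [0,0,0.7],
    [0,0,0.7],
    [0,0,0.6],
    [0,0,0.3],
    [0,0,0],
    [0,0,0],
  ],
  gripper=[1.5,1.5,1.5,1.5,1.5,1.5,1.5,1.5,1.5,1.5,1.5,1.5],
)

```text
time_s: 18.35
tool_pos: [0.4584, -0.1266, 0.0897]
tool_rot: [-180.0, 0.0, 171.3]
force: [-0.2, 0.1, -0.4]
grip_width: 0.0211
grasp_force: 28.0
```

```bash
python3 fit3.py "(219,178)" "(301,222)"; python3 look.py final.png
```

```text
scene 0.61 173 [218.9, 178.8]
top 0.66 69 [302.1, 227.2]
['scene'] [ 0.4987 -0.1365 -0.2145] 49.00268940995333 [[-39.9856  69.2857]
 [-40.4302  33.6885]]
['top'] [ 0.5006 -0.1363 -0.1976] 72.94643352808535 [[-38.4399  70.6124]
 [-38.283   35.0128]]
['scene', 'top'] [ 0.5013 -0.137  -0.1934] 126.33399230292608 [[-37.7013  70.1832]
 [-37.3961  34.5845]]
[ 67.4615  11.0226 -58.726  115.4519  10.9945  59.2111  84.8378] [ 0.4584 -0.1268  0.0898] [-179.9753    0.0309  171.301 ] 0.021040580397296 [ 0.3978 -0.5233 -1.3355]
edge [ 0.5237 -0.1411  0.088 ]
[([348.0, 180.0], 0.78), ([340.0, 212.0], 0.75), ([220.0, 179.0], 0.71), ([313.0, 175.0], 0.7), ([216.0, 178.0], 0.25)]
scene crop origin 161 159
[([119.0, 221.0], 0.86), ([298.0, 228.0], 0.68), ([163.0, 240.0], 0.67), ([172.0, 158.0], 0.65)]
top crop origin 237 188
```

View pics/final.png

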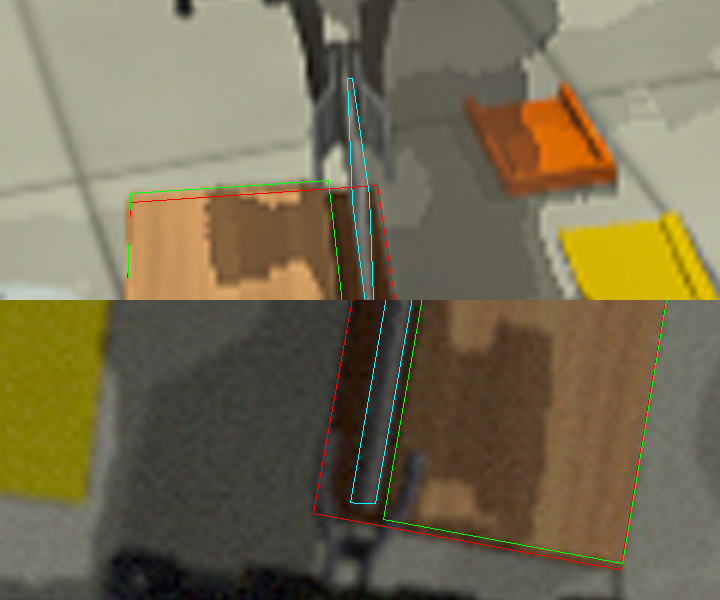

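The jaws sit one on each side of the card, about 19 mm past its edge and centred. There is no contact force, the lid is level and nothing else has moved, so I'm handing in.

```bash
python3 -c "
from cell import env; print(env.sign_off())"
```

```text
the job is handed in; nothing more can be done
None
```

I pressed the lid level and handed the job in with the large steel clip still held squeezed open around the card edge facing the robot. By the camera fits its lips are about 19 mm past the edge, one each side; the last force reading showed no contact with card or box.

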